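# Change the sample boxes over between mixer and cooling plate

### The arm

A 6-joint arm with a two-finger parallel gripper is mounted at the origin on the work surface. World frame = base frame: x ahead of the robot, y to its left, z up, the work surface at z = 0. Lengths are in m, angles in rad, forces in N, time in s.
With the tool pointing down it reaches from about 0.25 to 0.775 m from the base axis. Payload 4 kg.
Tool frame: the origin (TCP) lies at the very end of the fingers, on their centre line; the grasp point (between the pads) lies 19 mm behind it; z points along the fingers, y is the direction in which the jaws open and shut (so a half turn about z gives the same grasp; the last joint's range is limited). The gripper opens to 94 mm and grips with 3 to 60 N. Pads are 16 mm wide; open, the fingers measure 119 mm over their backs; the gripper's body (75 mm by 177 mm) begins 78 mm behind the grasp point.
Start: joints at [1.017, 0.087, 1.371, -0, 1.684, -0.103], TCP at [0.24, 0.495, 0.206] pointing down, gripper open.
Joint ranges: [-3.1, 3.1], [-0.76, 2.03], [0.27, 2.55], [-1.08, 4.22], [0.17, 2.65], [-2.57, 2.57]. Speed limits (rad/s): [2.79, 2.79, 3.14, 3.14, 3.14, 3.14].

### API

Orientations are given as a unit quaternion [x, y, z, w].
In Python, from workcell import r, fingers, eyes, sensors gives the robot as it stands. The module is installed in compiled form; this text tells all that it offers. Calls block until the motion is done:
- r.move_ptp(position, orientation): joint-space move of the TCP to a pose.
- r.move_l(position, velocity=0.15, frame=None, threshold=None): straight line of the TCP; frame=None keeps the orientation; velocity is the mean speed in m/s. With threshold (N) it stops when the force on the tool has changed by that much, and returns True; else False.
- r.goto_joints(angles): joint-space move.
- fingers.set_gripper(opening, effort=None): finger opening in m; effort is the grip in N (None keeps the last); returns when the fingers have stopped.
- r.dwell(seconds).
- r.solve_ik(position, orientation): joint angles nearest the present ones, or None.
- eyes.camera(name): name is "side" or "top"; returns (picture, depth): 480x640x3 uint8, red, green, blue; 480x640 float32, m along the optical axis (not along the pixel's ray), 0 where there is no reading.
- eyes.camera_params(name): a dict with "mtx" (3x3 intrinsics, pixels), "distortion" ([k1, k2, p1, p2, k3] as OpenCV has them; the pictures are not rectified), "cam_to_world" (4x4, takes a point from camera to world coordinates). Camera axes: x right, y up, looking along -z (the intrinsics and any distortion apply to the point x, -y, -z); pixel columns grow to the right and rows downward; lengths in m; the calibration is good to about 2 mm. A picture is of the moment at which its call begins. camera_params takes no time and is no camera call.
A pose or a line that the arm cannot do raises r.Unreachable and nothing moves.
- r.finish_job(): hands the job in, once; it reports no verdict.
Readings, each from a call of its own:
- sensors.read_time_s(): time.
- sensors.read_qpos(): joint angles.
- sensors.read_qd(): joint speeds.
- sensors.read_effort(): joint torques, N m.
- sensors.read_tcp_pos(): TCP position.
- sensors.read_tool_rot(): TCP orientation.
- sensors.read_wrist_force(): force on the tool from outside, world axes, zero at the start.
- sensors.read_torque(): the same for the moment, N m.
- sensors.read_finger_gap(): finger opening in m.
Only numpy, scipy, OpenCV 4.12 (cv2) and the standard library are available. Lean on these libraries where they do the work, as an engineer would, in place of code of your own. Each camera call takes 0.05 s, during which the arm holds its last target.

### The job

Swap the deep sample box on the plate mixer with the shallow one on the cooling plate, each standing flat between the four corner stops of its new place; the empty steel tray is free for parking a box on the way. Stack the flat box from the bench on the lid of the deep box, with its feet down in the recesses, so that the deep box ends on the cooling plate with the flat box on top of it and the shallow box is alone on the mixer. Keep the boxes upright, let go of everything, and leave the glass bottle and the jar undisturbed.

Things in the scene. Friction and masses are not known exactly. Their poses are not given: they have to be found in the camera images.
- deep_mid (a point): Deep lidded sample box, the tallest of three, starts on the mixer. 104 (x) x 62 (y) x 84 mm high with feet, pale body, grey lid, straight sides, 0.35 kg. Point: its centre, half-way up, 42 mm above the foot tips; x along the length, z up. Dome feet 5 mm high, 12 mm wide, at x +-40, y +-19 mm; in the lid's top a 15 mm square recess 4.5 mm deep over each foot.
- shallow_mid (a point): Shallow lidded sample box, middle height, starts on the cooling plate. 104 (x) x 62 (y) x 52 mm high with feet, same feet, lid recesses and materials as the deep box, 0.2 kg. Point: its centre, half-way up, 26 mm above the foot tips; x along the length, z up. Like all three, it is taken across its 62 mm width from above.
- flat_mid (a point): Flat lidded sample box, the lowest, starts on the bench. 104 (x) x 62 (y) x 36 mm high with feet, otherwise like the deep box, 0.13 kg. Point: its centre, half-way up, 18 mm above the foot tips; x along the length. Grip its upper half, so that the fingers end above its feet. Seated on the deep box's lid, its centre is 55.5 mm above that box's centre.
- mixer_top (a point): Plate mixer, fixed: white housing 190 (x) x 140 (y) mm, dark front to -x, grey platform (it stays still) with black rubber mat and four black L-shaped corner stops. Point: middle of the mat's upper face, 70 mm over the bench. Between the stops 130 (x) x 86 (y) mm; they rise 12 mm and cover 19 mm at each end of a side. A box stands with its length along x.
- cooler_top (a point): Cooling plate, fixed: finned aluminium block 190 (x) x 140 (y) mm, white collar, bare metal plate and four white L-shaped corner stops. Point: middle of the plate's upper face, 60 mm over the bench. Between the stops 130 (x) x 86 (y) mm; they rise 12 mm and cover 19 mm at each end of a side. A box stands with its length along x.
- tray_floor (a point): Empty shallow stainless steel tray lying fixed on the bench, 200 (x) x 160 (y) mm outside, walls 3 mm thick, rim 12 mm above the bench. This point is the middle of its floor's upper face, 3 mm above the bench. The free spot.
- bottle_mid (a point): Amber glass bottle with a grey cap, 70 mm across, 140 mm high, loose on the bench: leave alone. This point is on its axis, half-way up.
- jar_mid (a point): Clear glass jar with a white screw lid, 68 mm across, 90 mm high, loose on the bench: leave alone. This point is on its axis, half-way up.
Not all that is in view belongs to the job. What is shaped like the part that bears cooler_top but orange or yellow is not meant. What is shaped like the part that bears deep_mid but red is not meant.

How it is judged:
At the end, for the whole second after the job is handed in: Deep box flat on the cooling plate, shallow box flat on the mixer (each centred within 16 mm along x and y, height within 5 mm); flat box's feet in the deep box's lid recesses (within 5 mm along x and y, 2.5 mm in height, turned under 0.1 rad); all tilts under 0.07 rad, at rest (x of deep_mid in the frame of cooler_top between -0.016 and 0.016 m and y of deep_mid in the frame of cooler_top between -0.016 and 0.016 m and z of deep_mid in the frame of cooler_top between 0.037 and 0.047 m and angle between each of deep_mid, shallow_mid, flat_mid's own z axis and vertical below 0.07 rad and x of shallow_mid in the frame of mixer_top between -0.016 and 0.016 m and y of shallow_mid in the frame of mixer_top between -0.016 and 0.016 m and z of shallow_mid in the frame of mixer_top between 0.021 and 0.031 m and x of flat_mid in the frame of deep_mid between -0.005 and 0.005 m and y of flat_mid in the frame of deep_mid between -0.005 and 0.005 m and z of flat_mid in the frame of deep_mid between 0.053 and 0.058 m and angle between the x axis of flat_mid and the x axis of deep_mid, either way round below 0.1 rad and linear speed of each of deep, shallow, flat below 0.01 m/s and angular speed of each of deep, shallow, flat below 0.05 rad/s); the robot touches nothing.
It fails at once if the deep box is tipped by more than about 30 degrees (angle between deep_mid's own z axis and vertical above 0.52 rad).
It fails at once if the shallow box is tipped by more than about 30 degrees (angle between shallow_mid's own z axis and vertical above 0.52 rad).
It fails at once if the flat box is tipped by more than about 30 degrees (angle between flat_mid's own z axis and vertical above 0.52 rad).
It fails at once if the bottle is knocked over or pushed more than 30 mm (distance of bottle_mid from where it was at the start of the episode above 0.03 m or angle between bottle_mid's own z axis and vertical above 0.35 rad).
It fails at once if the jar is knocked over or pushed more than 30 mm (distance of jar_mid from where it was at the start of the episode above 0.03 m or angle between jar_mid's own z axis and vertical above 0.35 rad).
It also fails if it takes over 125 s, if anything falls off the work surface, if the arm or the gripper's body presses on something with over 40 N, if the wrist force passes 120 N, or if a joint passes its speed limit or range.

## Working session

There is one attempt and no reset: what is moved stays moved. The work goes in short steps, each a Python script; the robot and the scene stay as the last script left them, time stands still between calls to the robot, and variables do not carry over. Pictures are saved under pics/ and viewed, and the job is handed in when it is done.

```bash
mkdir -p pics; python3 - <<'E'
from workcell import r,fingers,eyes,sensors
import cv2,numpy as np
for n in("side","top"):
    p,d=eyes.camera(n);cv2.imwrite(f"pics/{n}0.png",p[:,:,::-1]);np.savez(f"{n}0.npz",p=p,d=d)
    c=eyes.camera_params(n);print(n,c, (d>0).mean())
print(sensors.read_time_s(),sensors.read_tool_rot(),sensors.read_finger_gap())
E
```

```text
side {'mtx': array([[437.71132308,   0.        , 317.86596511],
       [  0.        , 437.71132308, 241.74789594],
       [  0.        ,   0.        ,   1.        ]]), 'distortion': array([-0.02504191,  0.        ,  0.        ,  0.        ,  0.        ]), 'cam_to_world': array([[ 0.89575347,  0.27392463, -0.35013   ,  0.05783644],
       [-0.44449762,  0.56410242, -0.69585223, -0.93309333],
       [ 0.00689811,  0.778944  ,  0.62705555,  0.83852721],
       [ 0.        ,  0.        ,  0.        ,  1.        ]])} 0.9955826822916667
top {'mtx': array([[549.43311489,   0.        , 329.38265705],
       [  0.        , 549.43311489, 233.81413832],
       [  0.        ,   0.        ,   1.        ]]), 'distortion': array([-0.05866246,  0.        ,  0.        ,  0.        ,  0.        ]), 'cam_to_world': array([[-0.00952386,  0.99661296, -0.08168177,  0.38439118],
       [-0.99991555, -0.01021404, -0.0080359 , -0.12370288],
       [-0.00884299,  0.08159834,  0.99662606,  1.58902208],
       [ 0.        ,  0.        ,  0.        ,  1.        ]])} 0.996162109375
0.1 [ 2.23475040e-01  9.74709160e-01 -9.27153234e-04 -3.17502958e-04] 0.093909786745036
```

View pics/side0.png

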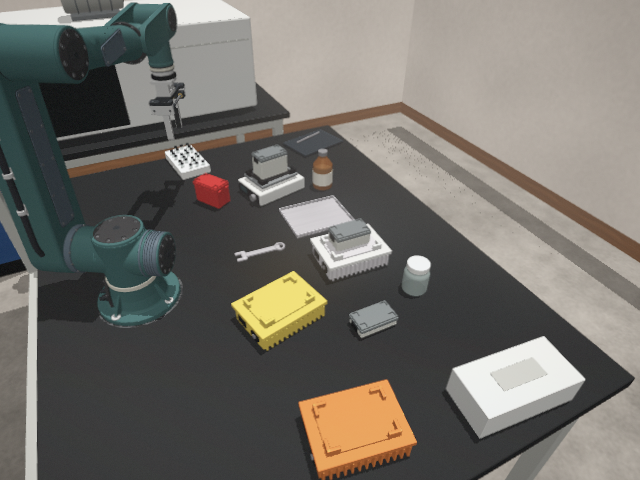

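View pics/top0.png

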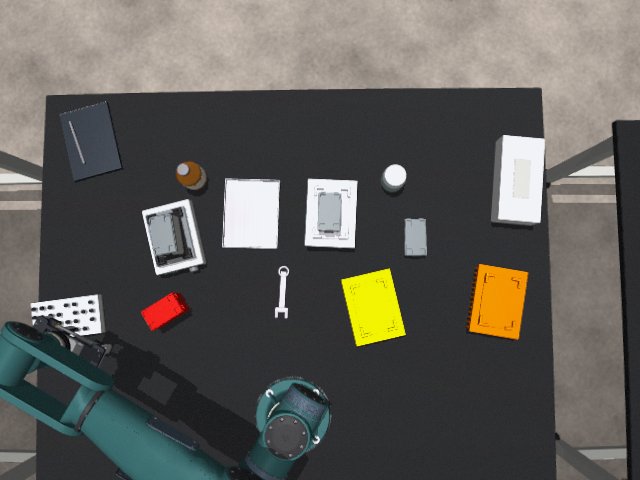

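```bash
cat > h.py <<'E'
import cv2,numpy as np
def cloud(c,p,d):
    K,D,T=c["mtx"],c["distortion"],c["cam_to_world"]
    v,u=np.mgrid[:480,:640]
    n=cv2.undistortPoints(np.stack([u,v],-1).reshape(-1,1,2).astype(np.float32),K,D).reshape(480,640,2)
    P=np.stack([n[...,0]*d,-n[...,1]*d,-d],-1)
    return P@T[:3,:3].T+T[:3,3]
def rect(pts):
    (cx,cy),(w,h),a=cv2.minAreaRect((pts[:,:2]*1000).astype(np.float32))
    if w<h: w,h,a=h,w,a+90
    a=(a+90)%180-90
    return np.round([cx,cy,w,h,a],1)
def px(c,X):
    T=c["cam_to_world"];q=(np.asarray(X).reshape(-1,3)-T[:3,3])@T[:3,:3]
    q=q*[1,-1,-1]
    return cv2.projectPoints(q,np.zeros(3),np.zeros(3),c["mtx"],c["distortion"])[0].reshape(-1,2)
def comps(W,p,region,zlo,zhi,minA=60,ero=0,col=None):
    m=(W[...,2]>zlo)&(W[...,2]<zhi)
    u0,u1,v0,v1=region;r=np.zeros_like(m);r[v0:v1,u0:u1]=1;m&=r
    if col is not None:m&=col
    m=m.astype(np.uint8)
    n,l,s,_=cv2.connectedComponentsWithStats(m)
    return [(l==i) for i in range(1,n) if s[i,4]>=minA]
E
python3 - <<'E'
from workcell import eyes
import numpy as np
from h import *
reg={"top":{"mix":(130,215,190,285),"tray":(215,290,170,255),"cool":(295,365,170,255),"jar":(375,415,155,205),"flat":(395,435,210,265),"bot":(170,215,150,205)},
"side":{"mix":(235,308,140,210),"tray":(272,360,190,242),"cool":(305,395,215,280),"jar":(400,435,250,300),"flat":(340,405,295,340),"bot":(308,336,145,195)}}
for n in("top","side"):
    f=np.load(n+"0.npz");c=eyes.camera_params(n);W=cloud(c,f["p"],f["d"])
    for k,R in reg[n].items():
        z=W[R[2]:R[3],R[0]:R[1],2]*1000
        h,b=np.histogram(z[z>2],bins=np.arange(0,180,4));print(n,k,[(int(b[i]),int(h[i])) for i in np.where(h>25)[0]])
    bands={"mix":[(.145,.165),(.075,.087),(.05,.073)],"cool":[(.104,.12),(.066,.078),(.05,.065)],"flat":[(.03,.042)],"jar":[(.083,.095)],"bot":[(.132,.146)],"tray":[(.001,.006),(.008,.016)]}
    for k,bs in bands.items():
        for lo,hi in bs:
            for m in comps(W,f["p"],reg[n][k],lo,hi,30):
                P=W[m];print(n,k,lo,hi,m.sum(),rect(P),"z",round(np.median(P[:,2])*1000,1))
E
```

```text
top mix [(0, 801), (4, 667), (8, 100), (28, 37), (32, 45), (36, 72), (40, 147), (44, 422), (48, 427), (52, 122), (56, 26), (60, 82), (64, 225), (68, 276), (72, 121), (76, 78), (80, 98), (84, 46), (144, 92), (148, 245), (152, 399), (156, 186)]
top tray [(0, 1221), (4, 1655), (8, 548), (12, 131), (16, 44)]
top cool [(0, 457), (4, 420), (8, 50), (48, 114), (52, 580), (56, 846), (60, 582), (64, 146), (68, 76), (72, 67), (100, 29), (104, 139), (108, 329), (112, 290), (116, 80)]
top jar [(0, 260), (4, 245), (8, 36), (64, 35), (84, 60), (88, 183), (92, 96)]
top flat [(0, 241), (4, 240), (8, 37), (24, 48), (28, 125), (32, 252), (36, 269), (40, 106)]
top bot [(0, 294), (4, 262), (8, 37), (44, 44), (48, 31), (84, 28), (88, 53), (92, 46), (96, 53), (100, 43), (104, 40), (108, 30), (136, 44), (140, 43)]
top mix 0.145 0.165 924 [504.4 328.7 107.9  65.1  10.1] z 153.3
top mix 0.075 0.087 46 [575.2 311.3  26.6  25.3  16.6] z 81.4
top mix 0.075 0.087 40 [557.8 386.4  31.5  24.  -79.1] z 81.9
top mix 0.075 0.087 42 [458.8 282.6  28.2  20.7  -1.3] z 81.2
top mix 0.075 0.087 48 [437.4 360.8  33.8  19.4
[... 3215 characters left out ...]
.1   39.1] z 72.3
side cool 0.066 0.078 48 [ 508.  -150.1   29.1   26.3   85.2] z 72.8
side cool 0.05 0.065 1327 [ 569.9 -116.4  193.   142.    -3.2] z 58.6
side flat 0.03 0.042 884 [ 4.995e+02 -3.548e+02  1.085e+02  6.250e+01  3.000e-01] z 36.9
side jar 0.083 0.095 326 [ 669.4 -293.9   59.5   57.3   54.8] z 91.5
side bot 0.132 0.146 50 [681.7 281.3  30.   27.5  63.9] z 140.7
side tray 0.001 0.006 1160 [588.1 130.  306.  295.1 -25.3] z 2.5
side tray 0.001 0.006 1115 [581.1 125.6 192.4 149.6  -2.7] z 4.3
side tray 0.001 0.006 59 [547.7  30.8  64.8  21.3   2.4] z 2.9
side tray 0.008 0.016 58 [675.4 115.8 157.7  18.1 -86.4] z 12.6
side tray 0.008 0.016 193 [563.9 117.9 174.8 168.2  -2. ] z 11.6
```

```bash
cat >> h.py <<'E'
from workcell import r,fingers,eyes,sensors
def q(deg,flip=False):
    f=np.radians(deg/2+(0 if flip else 90));return [float(np.cos(f)),float(np.sin(f)),0.,0.]
def pick(x,y,deg,z,zs=.27,effort=40,ptp=True):
    if ptp:r.move_ptp([x,y,zs],q(deg))
    fingers.set_gripper(.094)
    r.move_l([x,y,z+.02],.2);r.move_l([x,y,z],.06)
    fingers.set_gripper(.03,effort);r.dwell(.15)
    print("gap",sensors.read_finger_gap(),"tcp",sensors.read_tcp_pos(),"F",sensors.read_wrist_force())
    r.move_l([x,y,z+.03],.08);print("gap",sensors.read_finger_gap(),"F",sensors.read_wrist_force())
    r.move_l([x,y,zs],.25)
def place(x,y,deg,z,zs=.27,thr=5):
    r.move_ptp([x,y,zs],q(deg))
    r.move_l([x,y,z+.02],.2);r.dwell(.2)
    t=r.move_l([x,y,z-.004],.02,threshold=thr)
    print("touch",t,sensors.read_tcp_pos(),"F",sensors.read_wrist_force())
def release(zs=.27):
    p=sensors.read_tcp_pos();fingers.set_gripper(.094);r.move_l([p[0],p[1],zs],.2);print("t",sensors.read_time_s())
def look(tag):
    o={}
    for n in("top","side"):
        p,d=eyes.camera(n);cv2.imwrite(f"pics/{tag}_{n}.png",p[:,:,::-1]);c=eyes.camera_params(n)
        o[n]=(p,d,c,cloud(c,p,d))
    return o
def box(o,x,y,zt,tag=""):
    for n,(p,d,c,W) in o.items():
        near=(np.hypot(W[...,0]-x,W[...,1]-y)<.085)&(abs(W[...,2]-zt)<.011)
        n_,l,s,_=cv2.connectedComponentsWithStats(near.astype(np.uint8))
        if n_<2: print(tag,n,"none");continue
        P=W[l==1+np.argmax(s[1:,4])];print(tag,n,len(P),rect(P),"z",round(np.median(P[:,2])*1000,1))
E
python3 - <<'E'
from h import *
for x,y,d in[(.5653,-.111,-1),(.583,.126,0),(.504,.3295,10.3),(.5705,-.1162,-3.2),(.508,.3355,11.5),(.499,-.3547,0)]:
    for f in(0,1):
        a=r.solve_ik([x,y,.27],q(d,f));b=r.solve_ik([x,y,.08],q(d,f));print(f,None if a is None else np.round(a,2),b is not None)
pick(.5653,-.111,-1,.078)
place(.583,.126,-2.7,.021)
E
```

```text
0 [-0.29  0.14  1.18 -0.    1.82 -1.85] True
1 [-0.29  0.14  1.18 -0.    1.82  1.3 ] True
0 [ 0.12  0.19  1.13 -0.    1.82 -1.45] True
1 [ 0.12  0.19  1.13 -0.    1.82  1.69] True
0 [ 0.48  0.2   1.11 -0.    1.83 -1.27] True
1 [ 0.48  0.2   1.11 -0.    1.83  1.88] True
0 [-0.3   0.16  1.17 -0.    1.82 -1.81] True
1 [-0.3   0.16  1.17 -0.    1.82  1.33] True
0 [ 0.49  0.22  1.1  -0.    1.83 -1.28] True
1 [ 0.49  0.22  1.1  -0.    1.83  1.86] True
0 [-0.71  0.23  1.09 -0.    1.83 -2.28] True
1 [-0.71  0.23  1.09 -0.    1.83  0.86] True
gap 0.06172801654194309 tcp [ 0.56542512 -0.11082389  0.07820101] F [0.55228666 1.18014282 0.61561533]
gap 0.061504023473884825 F [ 0.052413    0.14634208 -3.16408388]
touch True [0.58280247 0.12595963 0.02115011] F [0.26674701 0.07539109 4.96692603]
```

```bash
python3 - <<'E'
from h import *
release()
o=look("a");box(o,.583,.126,.055,"shallow");box(o,.504,.33,.154,"deep")
# cooler stops now unobstructed
for n,(p,d,c,W) in o.items():
    m=(np.hypot(W[...,0]-.57,W[...,1]+.116)<.13)&(W[...,2]>.066)&(W[...,2]<.08)
    k,l,s,_=cv2.connectedComponentsWithStats(m.astype(np.uint8))
    C=[W[l==i] for i in range(1,k) if s[i,4]>25]
    for P in C:print(n,len(P),np.round(P.mean(0)*1000,1))
    print(rect(np.vstack(C)))
    big=cv2.resize(p[150:290,120:380] if n=="top" else p[130:290,220:440],None,fx=3,fy=3,interpolation=cv2.INTER_CUBIC)[:,:,::-1]
    cv2.imwrite(f"pics/az_{n}.png",big)
E
```

```text
t 11.7667
shallow top 418 [562.7 123.9  67.   58.4  -2.6] z 54.1
shallow side 442 [581.3 125.3 106.8  70.7  -3. ] z 55.4
deep top 705 [503.6 336.6 109.3  50.9  11.5] z 153.5
deep side 374 [505.6 330.5 113.4  67.6  11.9] z 154.4
top 48 [635.1 -80.6  72.1]
top 45 [ 630.7 -159.1   72.8]
top 38 [509.6 -71.6  72.9]
top 39 [ 504.4 -152.7   72.9]
[ 571.6 -116.2  146.6   99.7   -3.2]
side 46 [633.8 -79.3  71.8]
side 46 [509.6 -72.2  71.9]
side 49 [ 628.6 -160.6   71.6]
side 50 [ 504.9 -154.9   71.9]
[ 570.3 -115.2  145.4  104.1   -3.4]
```

View pics/az_side.png

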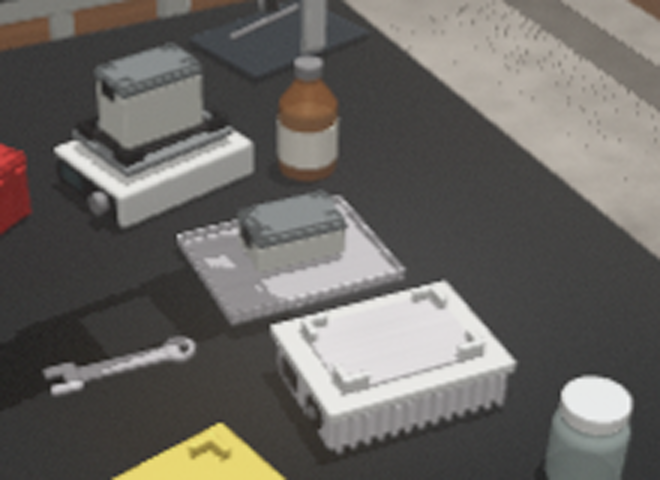

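View pics/az_top.png

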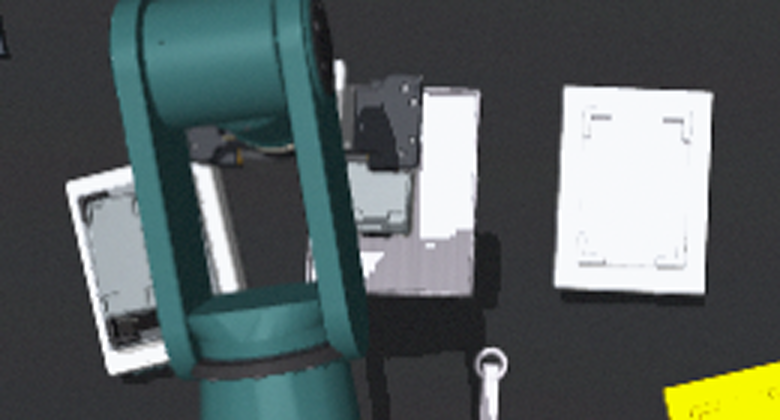

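```bash
python3 - <<'E'
from h import *
pick(.5043,.330,10.5,.110,zs=.29)
place(.5703,-.116,-3.3,.100,zs=.29)
E
```

```text
gap 0.06213604679487221 tcp [0.50438109 0.33044578 0.11032425] F [-0.97693459  1.85187481  0.54307401]
gap 0.061496993276543746 F [ 0.07184456 -0.02697787 -4.27565868]
touch True [ 0.57011955 -0.1159424   0.10020505] F [-0.29788634 -0.09466359  4.87578631]
```

```bash
python3 - <<'E'
from h import *
release(.29)
o=look("b")
for n,(p,d,c,W) in o.items():
    m=(np.hypot(W[...,0]-.508,W[...,1]-.3355)<.13)&(W[...,2]>.076)&(W[...,2]<.09)
    k,l,s,_=cv2.connectedComponentsWithStats(m.astype(np.uint8))
    C=[W[l==i] for i in range(1,k) if s[i,4]>20]
    for P in C:print(n,len(P),np.round(P.mean(0)*1000,1))
    if C:print(rect(np.vstack(C)))
box(o,.583,.126,.055,"shallow")
box(o,.57,-.116,.144,"deep")
E
```

```text
t 21.9833
top 45 [579.4 308.1  81.4]
top 44 [559.5 389.5  81.5]
top 42 [456.6 281.5  82.1]
top 46 [437.8 360.4  81.2]
[508.  334.7 146.9 102.4  13.7]
side 31 [558.3 389.   81.5]
side 26 [578.3 309.1  81.3]
side 31 [437.5 359.4  82.3]
side 30 [456.8 281.2  81.9]
[508.6 336.6 148.5 103.8  15.2]
shallow top 819 [584.  124.7 110.2  63.3  -3.5] z 54.4
shallow side 442 [581.5 123.7 107.2  66.5  -4.6] z 55.3
deep top 452 [ 546.7 -114.7   60.1   59.9   86.5] z 144.0
deep side 659 [ 570.7 -116.1  108.4   65.8   -4.1] z 144.5
```

View pics/b_side.png

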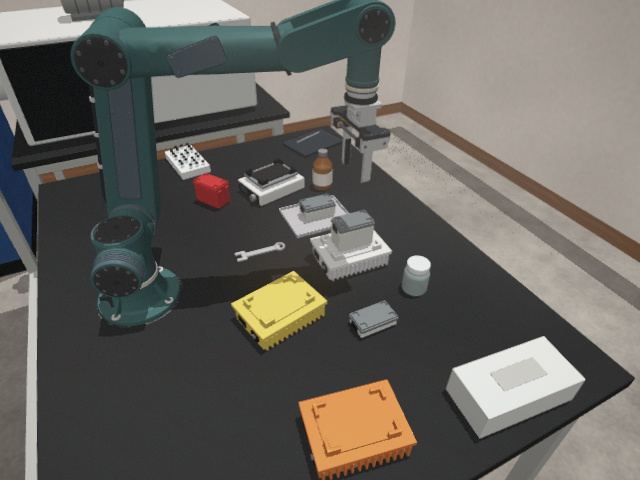

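View pics/b_top.png

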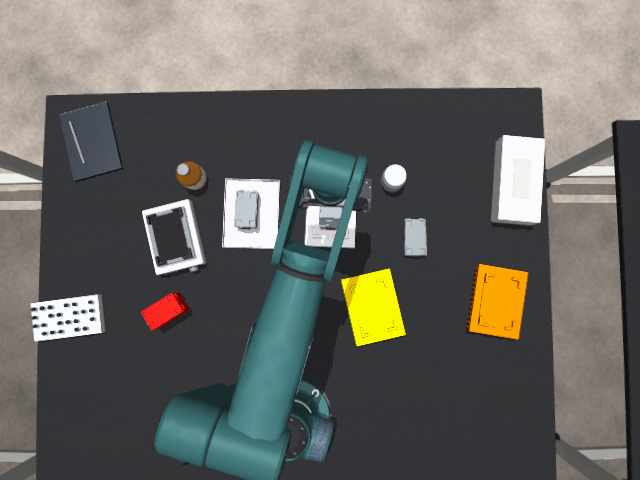

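```bash
python3 - <<'E'
from h import *
pick(.5828,.126,-2.7,.021)
place(.5082,.3353,13,.088)
release()
o=look("c")
box(o,.508,.335,.122,"shallow")
box(o,.57,-.116,.144,"deep")
box(o,.499,-.355,.036,"flat")
E
```

```text
gap 0.06202257460743399 tcp [0.58290613 0.12598555 0.02119234] F [-0.2857648   0.1020665   0.24414449]
gap 0.06181388676554499 F [ 0.17898369  0.19338901 -2.67019352]
touch True [0.50801076 0.33521481 0.08809824] F [ 0.5672739  -0.8469738   4.44886951]
t 32.05
shallow top 632 [509.1 333.5 109.8  65.4  12.9] z 120.8
shallow side 370 [508.3 334.4 110.9  69.7  11.7] z 122.5
deep top 908 [ 571.3 -117.   108.8   61.9   -3.7] z 143.6
deep side 657 [ 568.9 -116.8  107.9   64.6   -3.7] z 144.6
flat top 815 [ 501.  -355.5  109.6   62.8    0.6] z 35.6
flat side 962 [ 498.7 -355.2  107.4   63.3   -0.9] z 36.9
```

View pics/c_top.png

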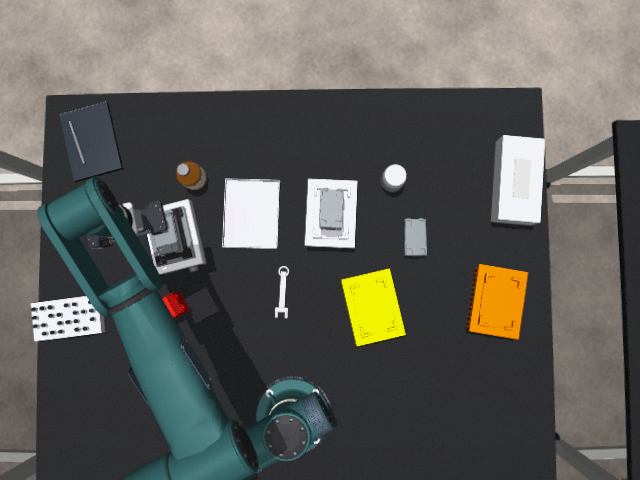

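```bash
python3 - <<'E'
import cv2,numpy as np
t=cv2.imread("pics/c_top.png");s=cv2.imread("pics/c_side.png")
L=[cv2.resize(a,(390,290),interpolation=cv2.INTER_NEAREST) for a in(t[180:245,300:375],t[205:270,380:455],s[203:263,310:390],s[288:348,335:415])]
cv2.imwrite("pics/z.png",np.vstack([np.hstack(L[:2]),np.hstack(L[2:])]))
E
```

```text
(no output)
```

View pics/z.png

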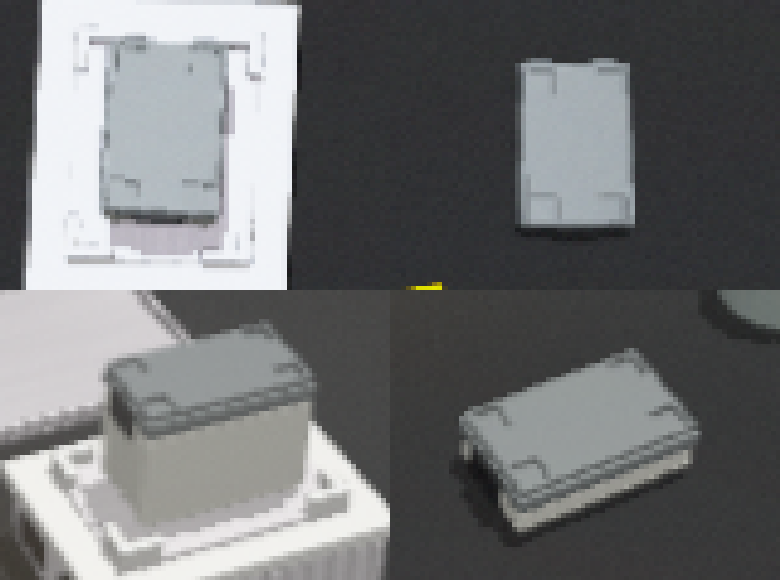

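```bash
cat >> h.py <<'E'
def ray(c,uv,z):
    T=c["cam_to_world"];n=cv2.undistortPoints(np.asarray(uv,np.float32).reshape(-1,1,2),c["mtx"],c["distortion"]).reshape(-1,2)
    v=np.c_[n[:,0],-n[:,1],-np.ones(len(n))]@T[:3,:3].T
    return T[:3,3]+v*((z-T[2,3])/v[:,2])[:,None]
def lid(n,c,ps,xy,z,tag,lo,hi):
    p=np.mean(ps,0);u,v=np.round(px(c,[xy[0],xy[1],z])[0]).astype(int)
    g=p.mean(2);m=((g>lo)&(g<hi)&(p.max(2)-p.min(2)<35)).astype(np.uint8)
    w=np.zeros_like(m);w[v-32:v+33,u-40:u+41]=1;m*=w
    m=cv2.morphologyEx(m,cv2.MORPH_OPEN,np.ones((3,3)))
    k,l,s,_=cv2.connectedComponentsWithStats(m);i=1+np.argmax(s[1:,4])
    cs,_=cv2.findContours((l==i).astype(np.uint8),cv2.RETR_EXTERNAL,cv2.CHAIN_APPROX_NONE)
    h=cv2.convexHull(max(cs,key=cv2.contourArea)).reshape(-1,2)
    print(tag,n,s[i],"g",round(g[v,u]),rect(ray(c,h,z)))
E
python3 - <<'E'
from h import *
for n,lo,hi in(("top",115,190),("side",105,190)):
    c=eyes.camera_params(n);ps=[eyes.camera(n)[0].astype(float) for _ in range(3)]
    lid(n,c,ps,(.570,-.1165),.144,"deep",*( (lo,hi) ))
    lid(n,c,ps,(.4995,-.355),.036,"flat",lo,hi)
E
```

```text
deep top [319 188  25  40 899] g 186 [ 572.7 -117.8  103.3   62.5   -3.4]
flat top [405 218  22  37 769] g 173 [ 503.1 -354.9  102.4   59.8   -0.6]
deep side [312 226  62  27 941] g 152 [ 511.5 -181.4  162.9  104.5  -23.6]
flat side [351 301  45  29 737] g 154 [ 500.7 -353.4  104.7   61.1   -3.1]
```

```bash
python3 - <<'E'
from h import *
for n,bands in(("top",((115,205),(130,215),(145,215))),("side",((125,168),(135,165),(140,168)))):
    c=eyes.camera_params(n);ps=[eyes.camera(n)[0].astype(float) for _ in range(3)]
    for lo,hi in bands:
      print(lo,hi)
      lid(n,c,ps,(.570,-.1165),.144,"deep",lo,hi)
      lid(n,c,ps,(.4995,-.355),.036,"flat",lo,hi)
E
```

```text
115 205
deep top [ 319  188   26   49 1102] g 186 [ 560.5 -117.8  127.8   66.2   -3.2]
flat top [405 218  22  37 769] g 175 [ 503.1 -354.9  102.4   59.8   -0.6]
130 215
deep top [319 188  26  40 913] g 186 [ 572.9 -118.2  103.2   65.5   -3. ]
flat top [405 219  22  36 751] g 175 [ 501.7 -354.9   99.5   59.8   -0.6]
145 215
deep top [319 188  25  40 863] g 186 [ 572.9 -117.   104.1   63.5   -0.7]
flat top [405 219  21  36 697] g 175 [ 501.5 -353.9   99.7   56.9   -1.2]
125 168
deep side [331 226  43  26 714] g 152 [ 537.1 -191.2  123.1   84.4  -14.3]
flat side [353 303  41  26 643] g 154 [ 5.023e+02 -3.529e+02  9.860e+01  5.680e+01 -4.000e-01]
135 165
deep side [331 227  42  25 691] g 152 [ 535.7 -192.   119.6   79.9  -12.8]
flat side [353 303  41  23 597] g 154 [ 502.4 -352.8   97.8   55.3   -0. ]
140 168
deep side [331 227  42  25 658] g 152 [ 537.  -192.3  119.8   75.9  -10.4]
flat side [353 303  41  23 571] g 154 [ 501.9 -352.6   96.5   54.3   -0.8]
```

```bash
python3 - <<'E'
from h import *
pick(.5003,-.3545,-.3,.010,zs=.25)
r.move_ptp([.5703,-.116,.25],q(-3.3))
r.move_l([.5703,-.116,.17],.15);r.dwell(.2)
print(r.move_l([.5703,-.116,.158],.04))
print("F0",sensors.read_wrist_force(),sensors.read_tcp_pos())
t=r.move_l([.5703,-.116,.147],.012,threshold=4)
print(t,sensors.read_tcp_pos(),sensors.read_wrist_force(),sensors.read_time_s())
o=look("d");box(o,.57,-.116,.176,"flat");s=o["side"][0];tt=o["top"][0]
cv2.imwrite("pics/dz.png",cv2.resize(s[180:290,300:440],None,fx=5,fy=5,interpolation=cv2.INTER_CUBIC)[:,:,::-1])
E
```

```text
gap 0.06158999361714401 tcp [ 0.50038782 -0.35450994  0.01018956] F [-0.54879924  0.14866547  0.24316611]
gap 0.061811150221916834 F [-0.61724335  0.18072347 -1.05376636]
False
F0 [ 0.02362694  0.67075983 -1.35927886] [ 0.56998214 -0.11585093  0.15734146]
True [ 0.57025145 -0.11600253  0.14932722] [-0.03237899 -0.68998891  3.9206028 ] 42.4333
flat top 292 [ 534.  -113.9   57.3   36.1   88.5] z 174.2
flat side 588 [ 568.  -115.2  107.1   91.6   -0.7] z 175.9
```

View pics/dz.png

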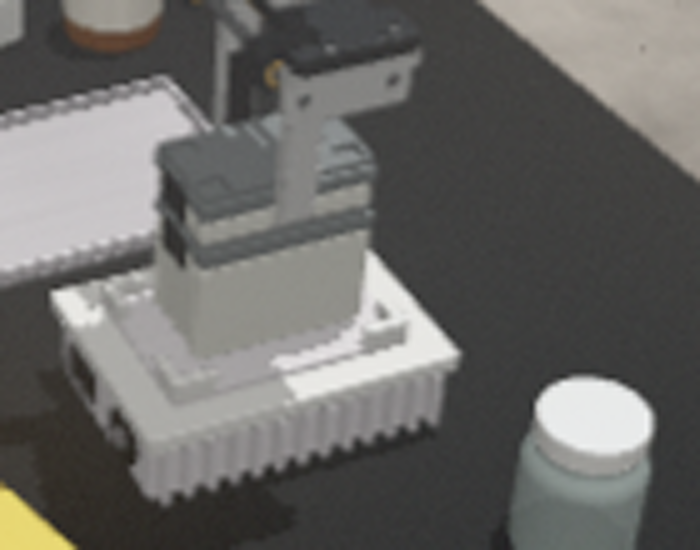

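The contact height of 0.1493 m matches the seated prediction of 0.1495 m (unseated would be about 0.1535 m). I'll release and check.

```bash
python3 - <<'E'
from h import *
release(.29)
r.move_ptp([.45,.1,.3],q(0))
o=look("e");box(o,.57,-.116,.176,"flat");box(o,.508,.335,.122,"shallow")
for n,(p,d,c,W) in o.items():
    for k,x,y,lo,hi in(("jar",.67,-.294,.083,.095),("bot",.681,.280,.132,.146)):
        P=W[(np.hypot(W[...,0]-x,W[...,1]-y)<.05)&(W[...,2]>lo)&(W[...,2]<hi)];print(n,k,rect(P) if len(P)>5 else None)
    # lid plane tilt
    for k,x,y,z in(("flat",.57,-.116,.1755),("shallow",.508,.335,.122)):
        P=W[(np.hypot(W[...,0]-x,W[...,1]-y)<.028)&(abs(W[...,2]-z)<.012)]
        if len(P)>50:
            a=np.linalg.lstsq(np.c_[P[:,0]-x,P[:,1]-y,np.ones(len(P))],P[:,2],rcond=None)[0];print(n,k,"slope,z",np.round(a,4))
a=o["side"][0][180:290,300:440];b=o["top"][0][170:280,280:420];
cv2.imwrite("pics/ez.png",cv2.resize(np.hstack([a,b]),(798,314),interpolation=cv2.INTER_CUBIC)[:,:,::-1])
print(sensors.read_time_s(),sensors.read_finger_gap(),sensors.read_wrist_force())
E
```

```text
t 44.075
flat top 952 [ 570.  -117.2  109.5   61.8   -2.9] z 175.1
flat side 656 [ 568.1 -117.3  107.7   65.2   -3.3] z 176.1
shallow top 509 [509.  335.4 108.6  62.8   9.7] z 121.6
shallow side 368 [507.3 333.8 108.9  66.7  13.1] z 122.3
top jar [ 670.1 -294.6   59.4   56.2   -4.1]
top bot [681.  281.   31.1  31.   23.2]
top flat slope,z [0.0092 0.0013 0.176 ]
top shallow slope,z [-0.0195 -0.027   0.123 ]
side jar [ 669.6 -294.4   60.4   58.2   44.4]
side bot [680.2 281.   29.6  27.8 -87.8]
side flat slope,z [-0.0052  0.0215  0.1768]
side shallow slope,z [-0.0091  0.0328  0.1232]
45.15 0.0942150566902601 [ 0.67673473 -0.0628044   0.36148588]
```

View pics/ez.png

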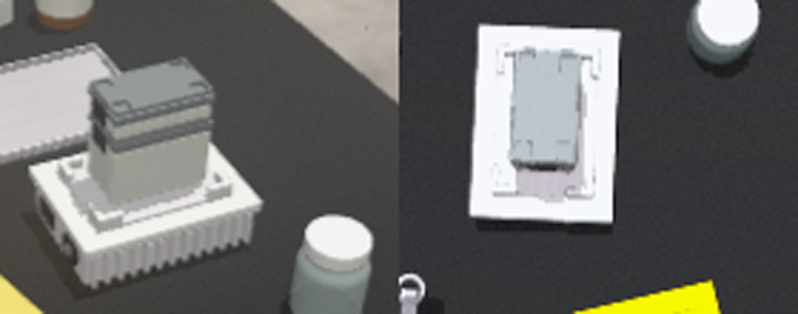

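View pics/e_side.png

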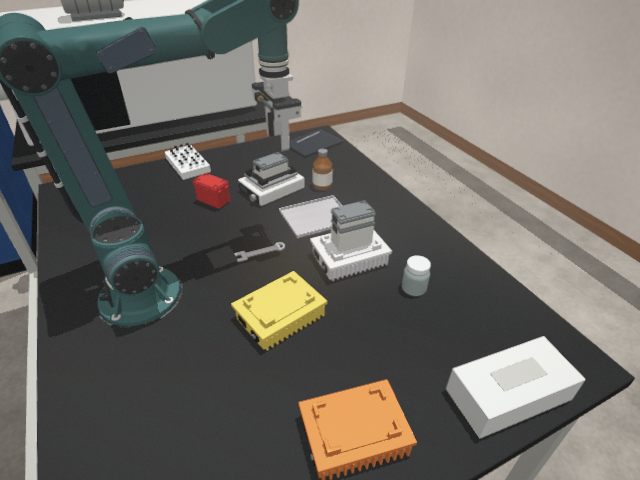

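The flat box is stacked flush on the deep box at side-view (352,225). The shallow box is alone on the mixer at (270,168), and the bottle and jar have not moved.

```bash
python3 -c "
from workcell import r
r.finish_job()"
```

```text
the job is handed in; nothing more can be done
```

The swap and the stack are done and handed in at about 45 s of the 125 s allowed; `finish_job` gives no verdict. I parked the shallow box in the tray, moved the deep box to the cooling plate and the shallow box to the mixer, then stacked the flat box on the deep box's lid.

My last checks, from the two cameras and the force readings:

- **Deep box:** it was let go at the measured centre of the cooling plate, within about 2 mm, and touched down at the expected height.
- **Flat box:** it touched down at 149.3 mm tool height. Fully seated should be about 149.5 mm, and resting on the lid without the feet in the recesses about 153.5 mm. Its top then measured 175–176 mm against an expected 175.5 mm, with a yaw of about −3°, matching the deep box.
- **Shallow box:** it is within about 2 mm of the mixer centre, with its top at about 122 mm as expected.
- **Bottle and jar:** both are within about 2 mm of where they started, which is the measurement noise.
- **Robot:** the gripper is open and clear of everything.

Some readings disagreed slightly. The lid slopes, up to 0.033 rad, had opposite signs in the two cameras for the shallow box, and its yaw read 9.7° in one and 13.1° in the other. I took both as depth noise. The colour-mask measurement of the deep lid in the side view failed, so I placed the flat box using the depth and top-view measurements, which agreed with each other.

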